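Work the tight wedge out of the spreading jig

TASK

A wooden wedge is stuck upright in the small plywood jig, with its foot caught under the lips of the two stiff cheeks. Take it by its head and pull it sideways, first towards one cheek and then towards the other, until both cheeks have been pushed back and it slides up free. Then stand it upright on the thin white foam slab and let go. The spare wedge lying on the table is not needed.

Things in the scene. Friction and masses are not known exactly. Their poses are not given: they have to be found in the camera images.
- wedge: Pale wooden wedge upright in the jig, 120 mm tall, about 0.12 kg. Origin: centre of its foot's underside, on the jig's 12 mm base; z up, y towards cheek_left. Its x side is 40 mm. Along y: foot 31 mm (lowest 18 mm), notch 16 mm (18 to 29 mm up), then widening to the 30 mm head (80 to 120 mm up), to be gripped from above across y. Jig walls leave 2 mm play along x and little turning.
- cheek_left (a joint): Outward shift (m) of the jig cheek on the wedge's +y side: 0 as found, 0.011 at its stop. Slides stiffly (4 N), stays where left; top 60 mm above the wedge's origin. Its lip lies 3 mm over the foot, 7 mm into the notch; pulling the wedge 11 mm along +y drives it to its stop. The foot can rise only when both shifts add up to over 14 mm; with both at 11 mm it has 4 mm room each side when centred.
- cheek_right (a joint): Outward shift (m) of the other cheek, on the wedge's -y side, pushed back by pulling the wedge 11 mm from the middle along -y; otherwise like cheek_left. The jig is a fixed plywood base, 160 mm along the wedge's y, 96 mm along its x, centred on the wedge as found.
- foam_slab: Thin white polystyrene slab lying flat, fixed: 122 mm (its x) by 242 mm (its y), 24 mm thick. Origin: centre of its underside, so the top is 24 mm above the origin. The big fixed cluster of plywood cells behind the work (from x = 0.53 m on between y = -0.15 and 0.40, taller than the gripper) must not be struck: cross from side to side in front of it, at x = 0.40 or so.

How it is judged (in metres and radians):
On the way, in this order (a step that is already met when the one before it is completed fails the run):
1. a first side pull has pushed one cheek back by at least 2.5 mm (value of joint any of cheek_left, cheek_right above 0.0025 m), for 0.1 s.
2. a pull to the other side has pushed the other cheek back too (value of joint each of cheek_left, cheek_right above 0.0025 m), for 0.1 s.
At the end, for the whole second after the job is handed in: The wedge from the jig stands on its foot, upright within 10 degrees, anywhere on the foam slab (its foot's centre over the slab, within 8 mm of the top's height), at rest and released; both cheeks of the jig are left pushed back by at least 2.5 mm (all of step 2 and contact force between wedge and foam_slab above 0.2 N and angle between wedge's own z axis and vertical below 0.17 rad and x of wedge in the frame of foam_slab between -0.061 and 0.061 m and y of wedge in the frame of foam_slab between -0.121 and 0.121 m and z of wedge in the frame of foam_slab between 0.018 and 0.032 m and linear speed of wedge below 0.02 m/s); the robot touches nothing.
It also fails if it takes over 51 s, if anything falls off the work surface, if the arm or the gripper's body presses on something with over 40 N, if the wrist force passes 120 N, or if a joint passes its speed limit or range.

ROBOT

A 6-joint arm with a two-finger parallel gripper is mounted at the origin on a cart in front of the work surface, level with it; the furniture and walls round the work are solid. World frame = base frame: x ahead of the robot, y to its left, z up, the work surface at z = 0. Lengths are in m, angles in degrees, forces in N, time in s.
With the tool pointing down it reaches from about 0.25 to 0.725 m from the base axis. Payload 9.7 kg.
Tool frame: the origin (TCP) lies midway between the tips of the shut fingers; the grasp point (between the pads) lies 19 mm behind it; z points along the fingers, y is the direction in which the jaws open and shut (so a half turn about z gives the same grasp; the last joint's range is limited). The gripper opens to 85 mm and grips with 20 to 120 N. Pads are 22 mm wide; open, the fingers measure 114 mm over their backs; the gripper's body (76 mm by 85 mm) begins 54 mm behind the grasp point. The pads swing forward as they close: fully open they stand 13 mm farther back than shut.
Start: joints at [63.827, 4.979, 10.078, 95.1, 0, 90], TCP at [0.243, 0.494, 0.199] pointing down, gripper open.
Joint ranges: [-179.16, 179.16], [-48.56, 103.87], [-65.8, 70.77], [-126.05, 130.52], [-82.76, 87.17], [-180, 180]. Speed limits (degrees/s): [127.2, 127.2, 147.25, 180, 180, 180].

INTERFACE

Orientations are given as [roll, pitch, yaw] about the fixed x, y, z axes, in that order (R = Rz(yaw) Ry(pitch) Rx(roll)).
In Python, from workcell import get_obs, camera, get_calibration, job_done gives the robot as it stands.
- The arm moves only by the tool play_rows, never from a script. Its argument "commands" is text: rows parted by semicolons, each of 5 numbers parted by spaces: the opening, from 0 (shut) to 1 (fully open), then the shift along the world's x, y, z in mm, then the turn about the world's z in degrees. A call has 1 to 10 rows; each row is the pose to reach, as a shift and turn from the pose commanded when the call began; what a row does not reach only later rows make up. A row lasts 1/12 s, in which the tool goes at most 41.7 mm and 7.16 degrees, less where a joint would pass 70% of its speed; a pose out of reach is approached as far as the arm can. A call with a gripper value outside its range is refused whole. The fingers move at their own pace and stop on an object; "force" is the grip in N (left out, the last holds). Time passes only in rows, so rows that repeat a pose let the fingers close. It gives the time, the measured TCP pose, the force and the opening at its end, in the units of the state.
- get_obs(): the state, without advancing time (a new reading comes with each control period).
- camera(name): name is "scene" or "top" or "wrist"; returns the picture (400x640x3 uint8, red, green, blue); there is no depth.
- get_calibration(name): a dict with "fx", "fy", "cx", "cy" (pixels), "k1" (the pictures are not rectified: a ray, as slopes to the right and down, at radius r is drawn at 1 + k1 r^2 times it, then the intrinsics apply), "eye" and "attitude" of the camera in the world; the wrist camera has in their place "mount" (4x4, takes a point from camera to tool coordinates, whose origin is the TCP and whose axes are the flange's). Camera axes: x right, y down, z forward; pixel columns grow to the right and rows downward; lengths in m; the calibration is good to about 2 mm. A picture is of the moment at which its call begins: read the wrist's pose just before it. get_calibration takes no time and is no camera call.
- job_done(): hands the job in, once; it reports no verdict.
The state is a dict: "time": time; "q": joint angles; "qd": joint speeds; "joint_efforts": joint torques, N m; "ee_pos": TCP position; "tcp_rot": TCP orientation; "wrist_force": force on the tool from outside, world axes, zero at the start; "torque": the same for the moment, N m; "opening": finger opening in m.
Only numpy, scipy, OpenCV 4.12 (cv2) and the standard library are available. Lean on these libraries where they do the work, as an engineer would, in place of code of your own. Each camera call takes 0.05 s, during which the arm holds its last target.

## Working session

There is one attempt and no reset: what is moved stays moved. The work goes in short steps, Python scripts to look and compute and a tool call to move; the robot and the scene stay as the last step left them, time stands still between calls to the robot, and variables do not carry over. Pictures are saved under pics/ and viewed, and the job is handed in when it is done.

Besides the shell and the picture viewer there is one more tool, called as name(argument=value, ...) on one line, values as JSON. play_rows: Moves the arm, as the interface text tells. Its arguments: {"type":"object","properties":{"commands":{"type":"string"},"force":{"type":"number"}},"required":["commands"]}

```bash
mkdir -p pics; ls; python3 - <<'E'
from workcell import *
import cv2
print(get_obs())
for n in ("scene","top"):
    im=camera(n); cv2.imwrite(f"pics/{n}0.png",im[:,:,::-1]); print(n,get_calibration(n))
print(get_calibration("wrist"))
E
```

```text
pics
{'time': 0.0, 'q': array([ 6.38278086e+01,  5.01194776e+00,  1.00348182e+01,  9.51006481e+01,
       -9.07120300e-05,  8.99989435e+01]), 'qd': array([ 0.08949809, -0.02328501,  0.05250062, -0.09442437,  0.04827593,
       -0.004     ]), 'joint_efforts': array([ 9.77588707e-05, -5.20381594e+01,  4.64809692e+01,  1.59434014e-02,
        2.93075107e-05, -8.12958490e-06]), 'ee_pos': array([0.24246631, 0.49335978, 0.19807824]), 'tcp_rot': array([-1.79922222e+02,  8.92777783e-05,  1.53828865e+02]), 'wrist_force': array([ 0.00952018, -0.2362897 ,  0.29606509]), 'torque': array([0.0038778 , 0.06668886, 0.01488579]), 'opening': 0.08538131805853524}
scene {'fx': 435.02240713233925, 'fy': 435.02240713233925, 'cx': 319.7980596562692, 'cy': 198.02879160226195, 'k1': -0.097485265866967, 'eye': array([ 0.0647256 , -0.62971396,  0.5908538 ]), 'attitude': array([-129.17233878,   -1.12418759,  -32.83422662])}
top {'fx': 397.5993587022021, 'fy': 397.5993587022021, 'cx': 319.2138553064343, 'cy': 193.26027111970143, 'k1': -0.07324438013157869, 'eye': array([ 0.41257886, -0.0482228 ,  0.90620889]), 'attitude': array([-178.1700455 ,    0.4953849 ,  -88.52807638])}
{'fx': 298.87207209246867, 'fy': 298.87207209246867, 'cx': 318.8369801652427, 'cy': 202.80719129227478, 'k1': -0.026410502803712498, 'mount': array([[-1.81134641e-03, -9.61900751e-01, -2.73392875e-01,
         6.99327708e-02],
       [ 9.99998181e-01, -1.90549277e-03,  7.88309307e-05,
         2.62206599e-04],
       [-5.96775678e-04, -2.73392235e-01,  9.61902453e-01,
        -1.75412872e-01],
       [ 0.00000000e+00,  0.00000000e+00,  0.00000000e+00,
         1.00000000e+00]])}
```

View pics/top0.png

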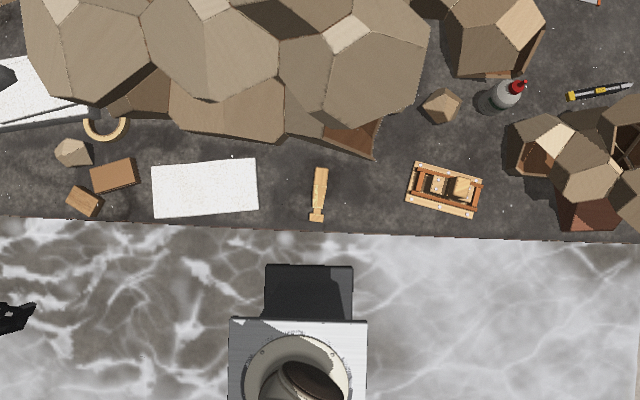

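View pics/scene0.png

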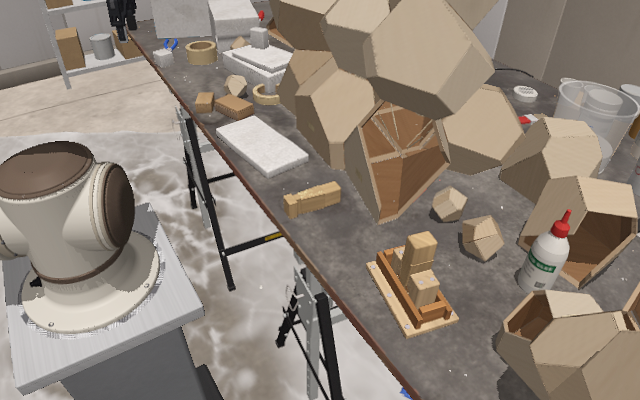

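The top view shows the foam slab at about (205,188), the spare wedge at (319,193) and the jig at (444,189). In the scene view the wedge's head top is near (423,240). I'll zoom in on the jig and slab and cast rays.

```bash
cat > h.py <<'E'
import numpy as np, cv2
from scipy.spatial.transform import Rotation as R
from workcell import *
def cam(n,obs=None):
    c=get_calibration(n); K=np.array([[c['fx'],0,c['cx']],[0,c['fy'],c['cy']],[0,0,1]]); d=np.array([c['k1'],0,0,0,0.])
    if n=='wrist':
        T=np.eye(4);T[:3,:3]=R.from_euler('xyz',obs['tcp_rot'],degrees=True).as_matrix();T[:3,3]=obs['ee_pos']
        M=T@c['mount']; return K,d,M[:3,:3],M[:3,3]
    return K,d,R.from_euler('xyz',c['attitude'],degrees=True).as_matrix(),c['eye']
def cast(cm,px,z):
    K,d,Rm,e=cm
    p=cv2.undistortPoints(np.array(px,float).reshape(-1,1,2),K,d)[:,0]
    v=np.c_[p,np.ones(len(p))]@Rm.T
    return e+v*((z-e[2])/v[:,2])[:,None]
def proj(cm,P):
    K,d,Rm,e=cm
    q=(np.array(P,float).reshape(-1,3)-e)@Rm
    return cv2.projectPoints(q,np.zeros(3),np.zeros(3),K,d)[0][:,0]
E
python3 - <<'E'
from h import *
t=cv2.imread('pics/top0.png'); s=cv2.imread('pics/scene0.png')
cv2.imwrite('pics/tj.png',cv2.resize(t[150:230,395:495],None,fx=8,fy=7.5,interpolation=cv2.INTER_CUBIC)[:600])
cv2.imwrite('pics/sj.png',cv2.resize(s[225:340,355:465],None,fx=5,fy=5,interpolation=cv2.INTER_CUBIC))
m=((t[:,:,0]>190)&(t.min(2)>190)).astype(np.uint8); m=cv2.morphologyEx(m,cv2.MORPH_OPEN,np.ones((3,3)))
m[:150]=0;m[222:]=0;m[:,:140]=0;m[:,270:]=0
c=max(cv2.findContours(m,0,2)[0],key=cv2.contourArea)
b=cv2.boxPoints(cv2.minAreaRect(c)); P=cast(cam('top'),b,0.024); print(b,P, P.mean(0),[np.linalg.norm(P[i]-P[i-1]) for i in range(4)])
E
```

```text
[[149.43509 165.89467]
 [253.87654 156.61098]
 [258.54288 209.10728]
 [154.10143 218.39098]] [[0.49279081 0.34621619 0.024     ]
 [0.51879904 0.10826265 0.024     ]
 [0.401878   0.09412808 0.024     ]
 [0.37446304 0.33064764 0.024     ]] [0.44698272 0.21981364 0.024     ] [np.float64(0.1193475711375963), np.float64(0.23937066953484), np.float64(0.11777230992206913), np.float64(0.2381030879487276)]
```

View pics/tj.png

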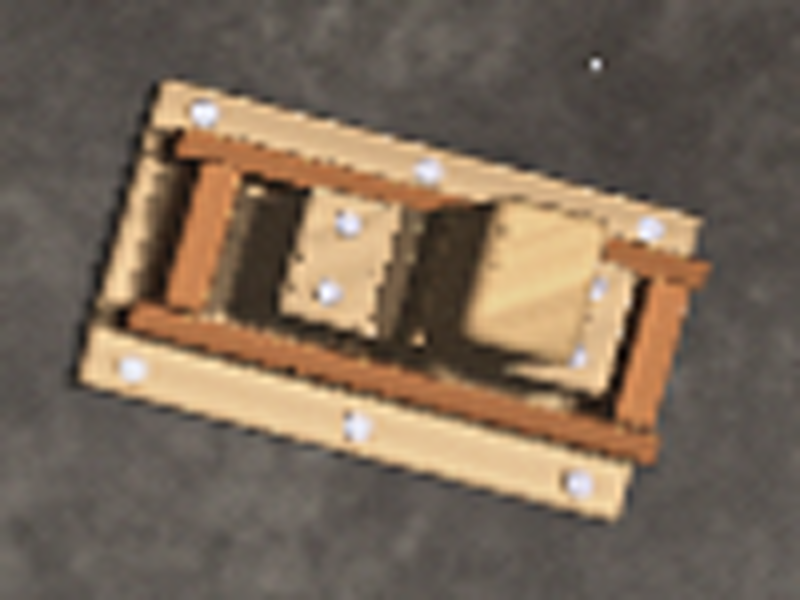

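View pics/sj.png

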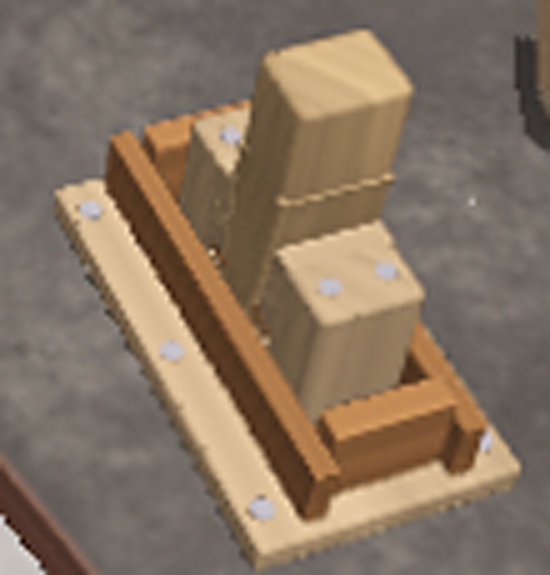

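```bash
python3 - <<'E'
from h import *
def full(a,fx,fy,ox,oy):
    a=np.array(a,float); return np.c_[ox+(a[:,0]+.5)/fx-.5, oy+(a[:,1]+.5)/fy-.5]
def rep(n,P):
    c=P.mean(0); print(n,c.round(4),[round(float(np.linalg.norm(P[i]-P[i-1])),4) for i in range(len(P))],
     [round(float(np.degrees(np.arctan2(*(P[i]-P[i-1])[[1,0]]))),1) for i in range(len(P))])
T=cam('top');S=cam('scene')
rep('base top',cast(T,full([(165,80),(703,218),(615,520),(80,385)],8,7.5,395,150),.012))
rep('head top',cast(T,full([(500,200),(607,230),(577,362),(467,335)],8,7.5,395,150),.132))
rep('base scene',cast(S,full([(56,188),(258,567),(522,468)],5,5,355,225),.012))
rep('head scene',cast(S,full([(262,50),(372,30),(412,92),(298,120)],5,5,355,225),.132))
E
```

```text
base top [ 0.4563 -0.3207  0.012 ] [0.0953, 0.1595, 0.0951, 0.1577] [-13.7, -103.6, 165.3, 76.4]
head top [ 0.4563 -0.3203  0.132 ] [0.0364, 0.0277, 0.0355, 0.0282] [-12.3, -104.9, 168.5, 76.9]
base scene [ 0.4348 -0.347   0.012 ] [0.1854, 0.1641, 0.0982] [106.8, -105.1, -11.2]
head scene [ 0.4563 -0.3248  0.132 ] [0.0303, 0.0372, 0.0279, 0.0387] [69.0, -18.1, -108.3, 165.4]
```

play_rows(commands="1 10 -40 10 3;1 20 -80 20 6;1 30 -120 20 9;1 40 -160 20 12.5;1 50 -200 20 12.5;1 60 -240 20 12.5;1 70 -280 20 12.5;1 80 -320 20 12.5;1 90 -355 20 12.5;1 100 -390 20 12.5")

```text
time: 0.93
ee_pos: [0.3424, 0.1017, 0.2188]
tcp_rot: [180.0, 0.0, 166.3]
wrist_force: [0.6, 0.6, -0.5]
opening: 0.0855
```

```bash
python3 - <<'E'
from workcell import *
o=get_obs(); print({k:o[k] for k in('time','q','ee_pos','tcp_rot')})
E
```

```text
{'time': 0.9333, 'q': array([ 1.65497466e+01, -2.05259608e+01, -1.03532267e+01,  1.00145125e+02,
       -1.93967980e-03,  3.02175142e+01]), 'ee_pos': array([0.34239627, 0.10173463, 0.21879041]), 'tcp_rot': array([1.79987781e+02, 2.48340135e-02, 1.66332229e+02])}
```

play_rows(commands="1 10 -40 0 0;1 20 -80 0 0;1 30 -120 0 0;1 41 -160 0 0;1 52 -200 0 0;1 63 -240 0 0;1 74 -280 0 0;1 85 -320 0 0;1 96 -360 0 0;1 107 -395 0 0")

```text
time: 1.77
ee_pos: [0.4494, -0.2941, 0.2182]
tcp_rot: [180.0, -0.0, 166.3]
wrist_force: [1.0, 0.9, 0.6]
opening: 0.0853
```

play_rows(commands="1 5 -20 0 0;1 7 -28 0 0;1 7 -28 0 0;1 7 -28 0 0")

```text
time: 2.1
ee_pos: [0.4563, -0.3188, 0.2185]
tcp_rot: [180.0, -0.1, 166.3]
wrist_force: [-0.4, 0.8, 0.2]
opening: 0.0855
```

```bash
python3 - <<'E'
from h import *
o=get_obs(); print({k:o[k] for k in('time','q','ee_pos','tcp_rot','wrist_force')})
im=camera('wrist')[:,:,::-1].copy(); cv2.imwrite('pics/w1.png',im)
cm=cam('wrist',o); print(proj(cm,[[.456,-.321,.132]]))
E
```

```text
{'time': 2.1, 'q': array([-3.49482962e+01,  6.47934245e+00,  1.39067280e+01,  9.74924694e+01,
        1.22335021e-02, -2.12588801e+01]), 'ee_pos': array([ 0.45631757, -0.31882101,  0.21847912]), 'tcp_rot': array([ 1.79965001e+02, -5.62193341e-02,  1.66310594e+02]), 'wrist_force': array([-0.42088983,  0.84990801,  0.19839575])}
[[315.90486898 198.23307491]]
```

View pics/w1.png

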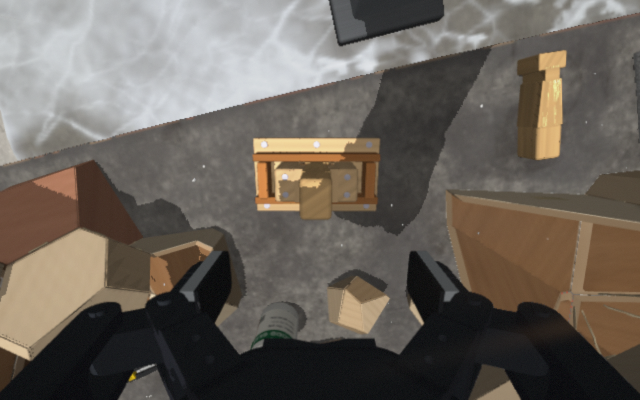

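Wrist view: the head top is at (316,200), as projected, and the jig edges are level, so yaw and position hold. I'll descend.

play_rows(commands="1 0 -2 -30 0;1 0 -2 -60 0;1 0 -2 -85 0;1 0 -2 -105 0;1 0 -2 -118 0;1 0 -2 -126 0;1 0 -2 -126 0;1 0 -2 -126 0")

```text
time: 2.82
ee_pos: [0.4569, -0.3211, 0.0938]
tcp_rot: [-180.0, 0.1, 166.4]
wrist_force: [-0.6, -0.1, 0.2]
opening: 0.0855
```

play_rows(commands="0 0 0 0 0;0 0 0 0 0;0 0 0 0 0;0 0 0 0 0;0 0 0 0 0;0 0 0 0 0;0 0 0 0 0;0 0 0 0 0;0 0 0 0 0;0 0 0 0 0", force=60)

```text
time: 3.65
ee_pos: [0.4568, -0.3216, 0.0935]
tcp_rot: [-180.0, 0.1, 166.3]
wrist_force: [-1.7, -0.1, 5.1]
opening: 0.0275
```

```bash
python3 - <<'E'
from h import *
o=get_obs(); print({k:o[k] for k in('time','ee_pos','tcp_rot','wrist_force','torque','opening')})
cv2.imwrite('pics/w2.png',camera('wrist')[:,:,::-1])
cv2.imwrite('pics/s2.png',cv2.resize(camera('scene')[180:340,340:480,::-1],None,fx=3.7,fy=3.7))
E
```

```text
{'time': 3.65, 'ee_pos': array([ 0.4568262 , -0.32163166,  0.09349309]), 'tcp_rot': array([-1.79975582e+02,  5.88919709e-02,  1.66321858e+02]), 'wrist_force': array([-1.70379773, -0.08551599,  5.09992591]), 'torque': array([0.12717153, 0.12931464, 0.04177986]), 'opening': 0.02750206039459856}
```

View pics/w2.png

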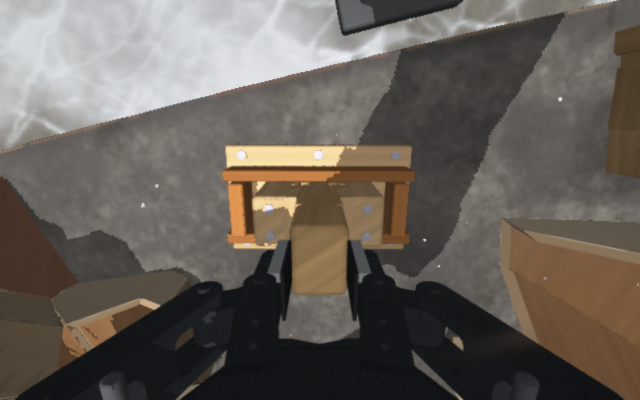

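View pics/s2.png

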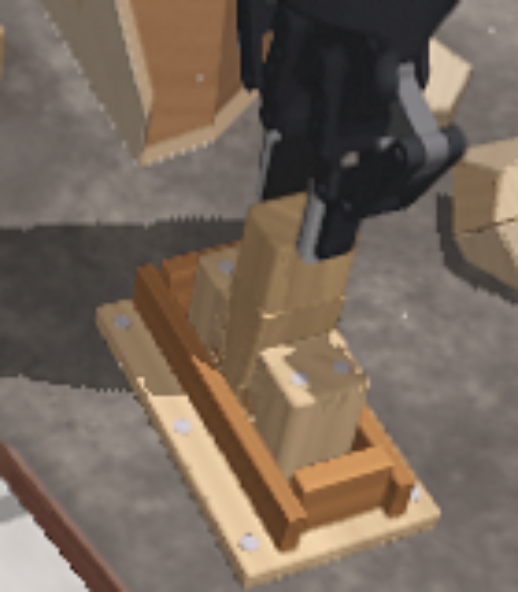

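The pads hold the head on both faces and the cheek blocks are still in. Now the first pull, towards the left (+y) cheek, in steps.

play_rows(commands="0 0.5 1.9 0 0;0 0.9 3.9 0 0;0 1.4 5.8 0 0;0 1.9 7.8 0 0;0 2.3 9.5 0 0;0 2.7 11 0 0;0 2.7 11 0 0;0 2.7 11 0 0;0 2.7 11 0 0")

```text
time: 4.5
ee_pos: [0.4592, -0.3125, 0.0938]
tcp_rot: [-179.7, 0.1, 166.3]
wrist_force: [-3.2, -8.3, 5.2]
opening: 0.0276
```

```bash
python3 - <<'E'
from h import *
o=get_obs(); print({k:o[k] for k in('time','ee_pos','tcp_rot','wrist_force','torque','opening')})
cv2.imwrite('pics/w3.png',camera('wrist')[:,:,::-1])
E
```

```text
{'time': 4.5, 'ee_pos': array([ 0.45920512, -0.31252939,  0.09380152]), 'tcp_rot': array([-1.79741339e+02,  8.01114847e-02,  1.66260787e+02]), 'wrist_force': array([-3.19073706, -8.27303673,  5.22501973]), 'torque': array([-2.24296716,  0.71003636, -0.03285788]), 'opening': 0.027591291006276372}
```

View pics/w3.png

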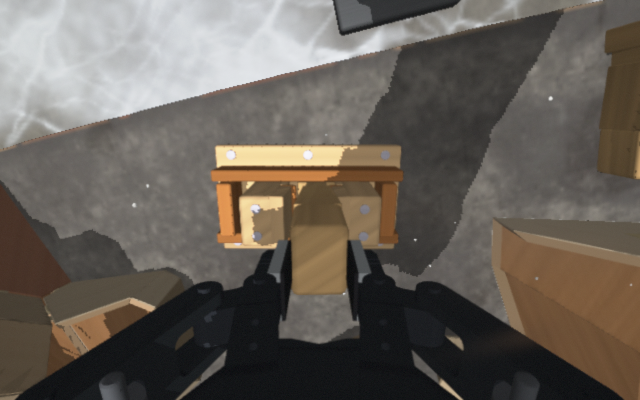

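Cheek on the right of the picture (+y) has gone back about 6.6 mm: its pin stayed near 364 while the base bolt moved from 396 to 386. I'll pull a little further to its stop.

play_rows(commands="0 0.3 1 0 0;0 0.5 2 0 0;0 0.7 3 0 0;0 0.7 3 0 0;0 0.7 3 0 0;0 0.7 3 0 0")

```text
time: 5.05
ee_pos: [0.4599, -0.3097, 0.0938]
tcp_rot: [-179.7, 0.1, 166.3]
wrist_force: [-2.6, -8.8, 5.5]
opening: 0.0277
```

```bash
python3 - <<'E'
from h import *
o=get_obs(); print({k:o[k] for k in('time','ee_pos','tcp_rot','wrist_force','torque','opening')})
cv2.imwrite('pics/w4.png',cv2.resize(camera('wrist')[130:310,200:420,::-1],None,fx=3.3,fy=3.3))
E
```

```text
{'time': 5.05, 'ee_pos': array([ 0.45986285, -0.30971104,  0.09379904]), 'tcp_rot': array([-1.79718238e+02,  7.67711182e-02,  1.66258150e+02]), 'wrist_force': array([-2.64814213, -8.76981253,  5.52377025]), 'torque': array([-2.41775366,  0.73317308, -0.01973928]), 'opening': 0.02769605175745877}
```

View pics/w4.png

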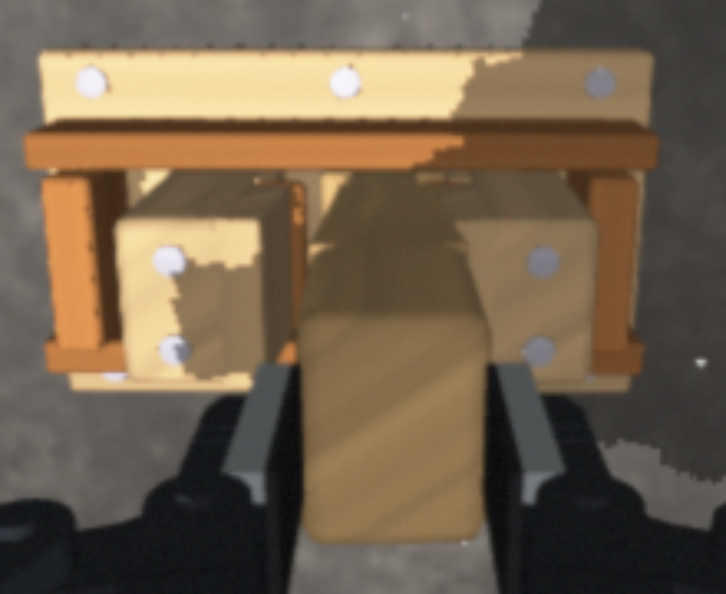

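play_rows(commands="0 0.2 1 0 0;0 0.4 1.6 0 0;0 0.4 1.6 0 0;0 0.4 1.6 0 0")

```text
time: 5.43
ee_pos: [0.4601, -0.3087, 0.0938]
tcp_rot: [-179.7, 0.1, 166.2]
wrist_force: [-3.9, -11.0, 4.1]
opening: 0.0277
```

play_rows(commands="0 -1 -4 0 0;0 -2 -8 0 0;0 -3 -12 0 0;0 -3.6 -15 0 0;0 -4.3 -18 0 0;0 -5 -21 0 0;0 -5.5 -23 0 0;0 -5.8 -24 0 0;0 -5.8 -24 0 0;0 -5.8 -24 0 0")

```text
time: 6.27
ee_pos: [0.4557, -0.3276, 0.0937]
tcp_rot: [179.7, 0.1, 166.4]
wrist_force: [2.3, 9.5, 9.9]
opening: 0.0278
```

```bash
python3 - <<'E'
from h import *
o=get_obs(); print({k:o[k] for k in('time','ee_pos','tcp_rot','wrist_force','torque','opening')})
cv2.imwrite('pics/w5.png',cv2.resize(camera('wrist')[130:310,200:420,::-1],None,fx=3.3,fy=3.3))
E
```

```text
{'time': 6.2667, 'ee_pos': array([ 0.45570025, -0.32758801,  0.09370209]), 'tcp_rot': array([1.79705625e+02, 1.05706085e-01, 1.66407775e+02]), 'wrist_force': array([2.33161009, 9.52545137, 9.90737717]), 'torque': array([ 3.23717156, -0.76922889,  0.02563573]), 'opening': 0.027779305993957275}
```

View pics/w5.png

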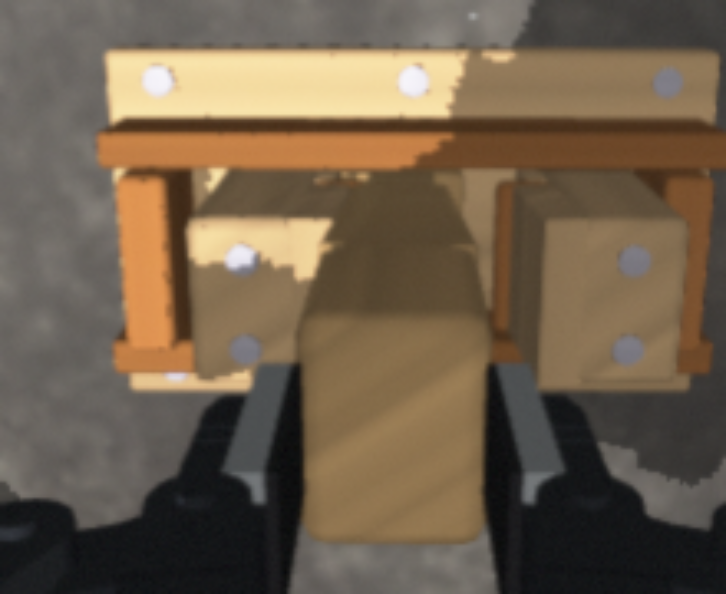

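The +y cheek stayed at its stop, and the -y cheek (left in the picture) is about 5 mm back so far. I'll pull about 7 mm further.

play_rows(commands="0 -0.5 -2 0 0;0 -1 -4 0 0;0 -1.4 -5.5 0 0;0 -1.7 -7 0 0;0 -1.7 -7 0 0;0 -1.7 -7 0 0")

```text
time: 6.82
ee_pos: [0.454, -0.3347, 0.0937]
tcp_rot: [179.7, 0.1, 166.4]
wrist_force: [3.0, 10.6, 10.2]
opening: 0.0278
```

```bash
python3 - <<'E'
from h import *
o=get_obs(); print({k:o[k] for k in('time','ee_pos','tcp_rot','wrist_force','torque','opening')})
cv2.imwrite('pics/w6.png',cv2.resize(camera('wrist')[130:310,200:420,::-1],None,fx=3.3,fy=3.3))
E
```

```text
{'time': 6.8167, 'ee_pos': array([ 0.45400133, -0.33465974,  0.0937331 ]), 'tcp_rot': array([1.79717733e+02, 1.09390921e-01, 1.66406905e+02]), 'wrist_force': array([ 2.98063542, 10.59845796, 10.21400811]), 'torque': array([ 3.12977262, -0.72910724,  0.02642373]), 'opening': 0.02783864534953156}
```

View pics/w6.png

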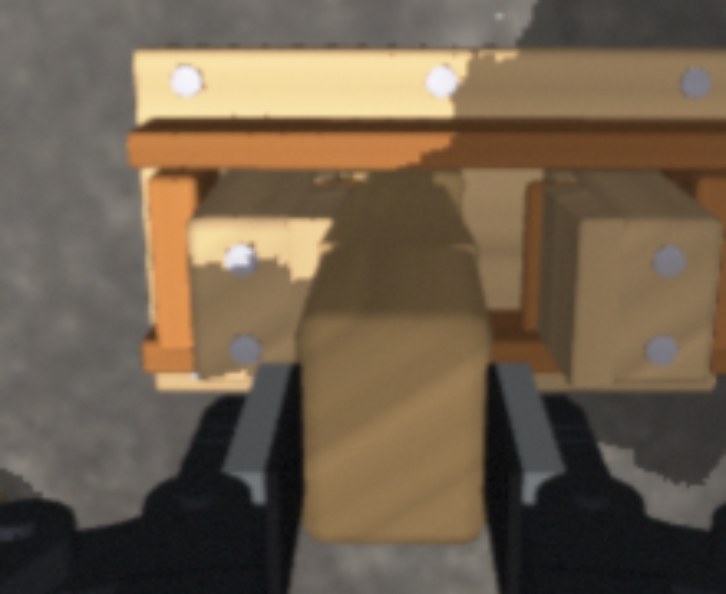

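play_rows(commands="0 1 4 0 0;0 2 8 0 0;0 3 12 0 0;0 3.7 15.3 0 0;0 3.7 15.3 0 0;0 3.7 15.3 0 0")

```text
time: 7.37
ee_pos: [0.4571, -0.3218, 0.0935]
tcp_rot: [-180.0, 0.1, 166.3]
wrist_force: [1.0, -0.6, 6.2]
opening: 0.0274
```

```bash
python3 - <<'E'
from h import *
o=get_obs(); print({k:o[k] for k in('time','ee_pos','tcp_rot','wrist_force','torque','opening')})
cv2.imwrite('pics/w7.png',cv2.resize(camera('wrist')[130:310,200:420,::-1],None,fx=3.3,fy=3.3))
E
```

```text
{'time': 7.3667, 'ee_pos': array([ 0.45707561, -0.32179356,  0.09354799]), 'tcp_rot': array([-1.79963920e+02,  8.67485170e-02,  1.66340304e+02]), 'wrist_force': array([ 1.02303664, -0.61226275,  6.23085442]), 'torque': array([-0.3436694 ,  0.00950636,  0.02691568]), 'opening': 0.02741523626394708}
```

View pics/w7.png

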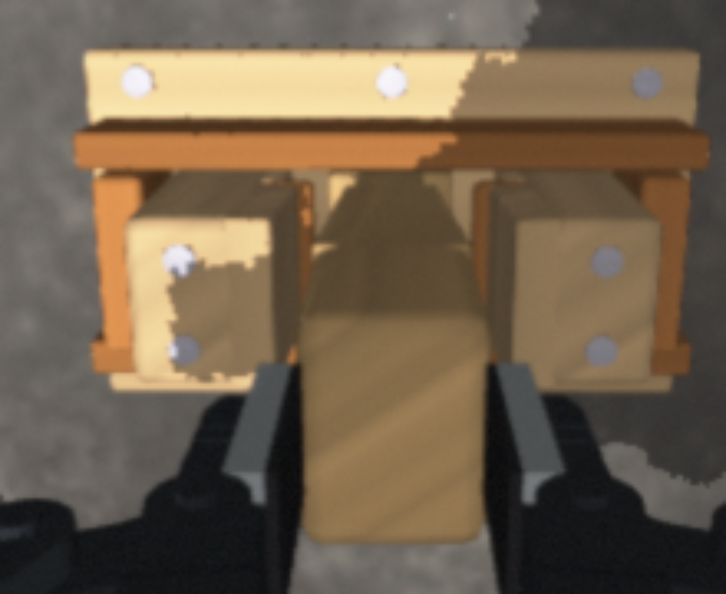

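Both cheeks stand back evenly (pins at 178 and 605 in the crop, wedge centred near 395), and the side force is gone. Now lift slowly, then check.

play_rows(commands="0 0 0 5 0;0 0 0 10 0;0 0 0 15 0;0 0 0 20 0;0 0 0 25 0;0 0 0 30 0")

```text
time: 7.92
ee_pos: [0.4566, -0.3215, 0.1232]
tcp_rot: [180.0, -0.0, 166.3]
wrist_force: [-0.2, 0.1, -1.2]
opening: 0.0281
```

```bash
python3 - <<'E'
from h import *
o=get_obs(); print({k:o[k] for k in('time','ee_pos','tcp_rot','wrist_force','torque','opening')})
cv2.imwrite('pics/w8.png',cv2.resize(camera('wrist')[130:310,200:420,::-1],None,fx=3.3,fy=3.3))
E
```

```text
{'time': 7.9167, 'ee_pos': array([ 0.45657159, -0.32145572,  0.12323654]), 'tcp_rot': array([ 1.79992538e+02, -8.66051982e-03,  1.66327273e+02]), 'wrist_force': array([-0.1914427 ,  0.09365625, -1.21392399]), 'torque': array([0.03244814, 0.00564008, 0.00319556]), 'opening': 0.028103572857373024}
```

View pics/w8.png

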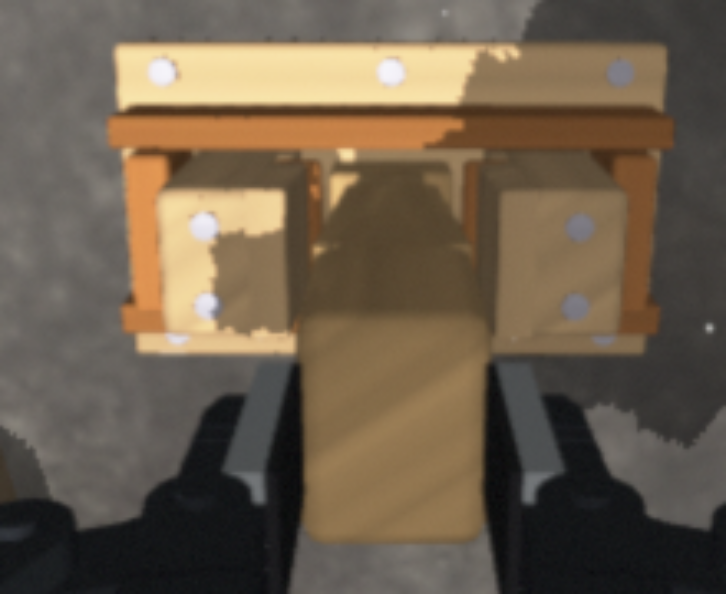

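It rises free (weight about 1.2 N) and both cheeks stayed back. Lift on and cross at x = 0.40.

play_rows(commands="0 0 0 20 0;0 0 0 45 0;0 0 0 70 0;0 -10 5 90 0;0 -25 20 95 0;0 -45 45 95 0;0 -57 75 95 0;0 -57 105 95 0;0 -57 135 95 0;0 -57 165 95 0")

```text
time: 8.8
ee_pos: [0.3991, -0.1553, 0.2181]
tcp_rot: [-180.0, 0.0, 166.3]
wrist_force: [1.0, -0.2, -1.5]
opening: 0.0275
```

play_rows(commands="0 0 30 0 0;0 0 62 0 0;0 0 95 0 0;0 0 128 0 0;0 0 161 0 0;0 0 194 0 0;0 0 227 0 0;0 5 260 0 0;0 12 290 0 0;0 20 320 0 0")

```text
time: 9.63
ee_pos: [0.4194, 0.1653, 0.2182]
tcp_rot: [180.0, 0.0, 166.4]
wrist_force: [0.8, -0.8, -0.9]
opening: 0.028
```

play_rows(commands="0 5 22 0 0;0 11 38 0 0;0 14 48 0 0;0 14 50 0 0;0 14 50 0 0;0 14 50 0 0")

```text
time: 10.13
ee_pos: [0.4334, 0.2128, 0.2179]
tcp_rot: [-180.0, -0.0, 166.3]
wrist_force: [-0.5, -0.4, -1.4]
opening: 0.0276
```

```bash
python3 - <<'E'
from h import *
o=get_obs(); print({k:o[k] for k in('time','ee_pos','tcp_rot','wrist_force','torque','opening')})
cv2.imwrite('pics/w9.png',camera('wrist')[:,:,::-1])
cv2.imwrite('pics/s9.png',camera('scene')[:,:,::-1])
E
```

```text
{'time': 10.1333, 'ee_pos': array([0.43339342, 0.21275008, 0.2179272 ]), 'tcp_rot': array([-1.79982010e+02, -1.67739016e-03,  1.66302318e+02]), 'wrist_force': array([-0.54825856, -0.44560342, -1.40360714]), 'torque': array([-0.07029544,  0.02544444, -0.01569869]), 'opening': 0.027581729695587167}
```

View pics/w9.png

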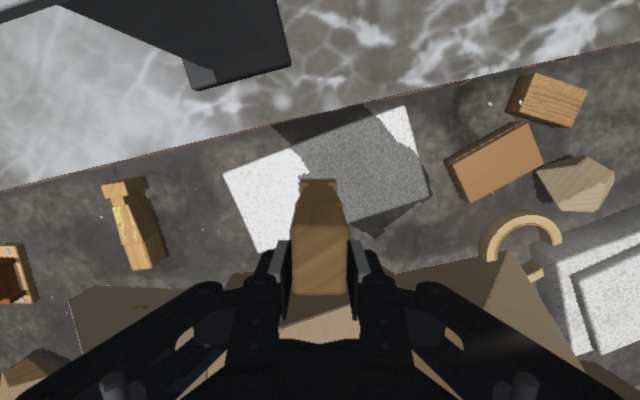

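View pics/s9.png

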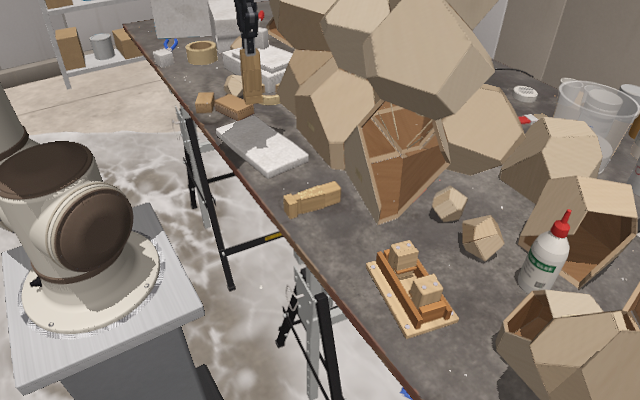

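The wedge hangs upright over the slab. In the wrist view, slab corners are visible at (223,173), (405,106) and (428,192); I'll cross-check the slab's place.

```bash
python3 - <<'E'
from h import *
o=get_obs(); cm=cam('wrist',o)
print(cast(cm,[(223,173),(405,106),(428,192)],.024)); print(cast(cam('scene'),[(217,127),(248,116),(307,153),(275,175)],.024))
E
```

```text
[[0.40138904 0.09731597 0.024     ]
 [0.37666441 0.33204819 0.024     ]
 [0.48728946 0.34345453 0.024     ]]
[[0.38223676 0.3316312  0.024     ]
 [0.47593067 0.34305133 0.024     ]
 [0.51692735 0.10634414 0.024     ]
 [0.41070395 0.06790602 0.024     ]]
```

All three views agree on the slab's place. Descend, the last millimetres slowly.

play_rows(commands="0 3 2 -25 0;0 6 4 -50 0;0 6 5 -75 0;0 6 5 -92 0;0 6 5 -102 0;0 6 5 -107 0;0 6 5 -109 0;0 6 5 -110 0;0 6 5 -110 0")

```text
time: 10.98
ee_pos: [0.4401, 0.2186, 0.1088]
tcp_rot: [179.9, 0.1, 166.3]
wrist_force: [0.2, 1.0, -1.4]
opening: 0.0279
```

play_rows(commands="0 0 0 -1 0;0 0 0 -1.5 0;0 0 0 -2 0;0 0 0 -2.5 0;0 0 0 -2.5 0;0 0 0 -2.5 0")

```text
time: 11.48
ee_pos: [0.4396, 0.2185, 0.1053]
tcp_rot: [-180.0, 0.0, 166.3]
wrist_force: [0.1, 0.1, -0.9]
opening: 0.0277
```

play_rows(commands="0 0 0 -0.5 0;0 0 0 -1 0;0 0 0 -1 0;0 0 0 -1 0")

```text
time: 11.82
ee_pos: [0.4399, 0.2186, 0.1051]
tcp_rot: [180.0, 0.1, 166.3]
wrist_force: [-1.3, -0.9, 5.0]
opening: 0.0275
```

Contact is about 5 N at the expected height (0.105). Release.

play_rows(commands="0.4 0 0 0.5 0;0.5 0 0 0.5 0;0.6 0 0 0.5 0;0.7 0 0 0.5 0;0.9 0 0 0.5 0;1 0 0 0.5 0;1 0 0 0.5 0;1 0 0 0.5 0;1 0 0 0.5 0")

```text
time: 12.57
ee_pos: [0.4396, 0.2185, 0.1048]
tcp_rot: [180.0, -0.0, 166.3]
wrist_force: [-0.1, -0.3, -0.4]
opening: 0.0853
```

```bash
python3 - <<'E'
from h import *
o=get_obs(); print({k:o[k] for k in('time','ee_pos','wrist_force','opening')})
cv2.imwrite('pics/w10.png',camera('wrist')[:,:,::-1])
E
```

```text
{'time': 12.5667, 'ee_pos': array([0.43960757, 0.21849698, 0.1047812 ]), 'wrist_force': array([-0.05209455, -0.27292161, -0.39594109]), 'opening': 0.08530859557008567}
```

View pics/w10.png

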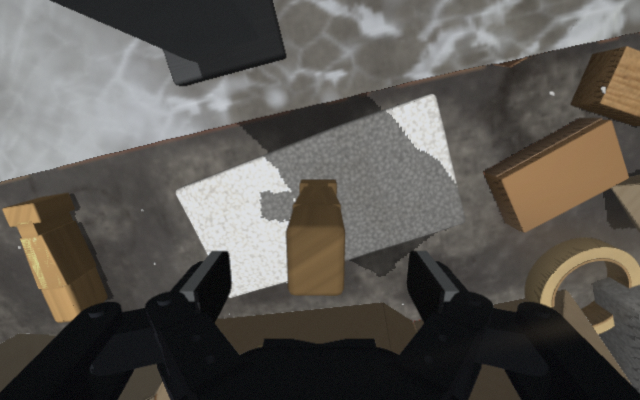

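The wedge stands on the slab, its head centred near (316,265) between the open pads. I'll retreat upward.

play_rows(commands="1 0 0 10 0;1 0 0 30 0;1 0 0 55 0;1 0 0 85 0;1 0 0 110 0;1 -25 0 120 0;1 -60 -20 120 0;1 -90 -40 120 0;1 -90 -40 120 0;1 -90 -40 120 0")

```text
time: 13.45
ee_pos: [0.349, 0.1781, 0.2265]
tcp_rot: [179.9, 0.1, 166.3]
wrist_force: [-0.4, -0.5, -0.9]
opening: 0.0852
```

play_rows(commands="1 -10 -30 0 0;1 -10 -65 0 0;1 -10 -100 0 0;1 -10 -135 0 0;1 -10 -140 0 0;1 -10 -140 0 0;1 -10 -140 0 0;1 -10 -140 0 0")

```text
time: 14.12
ee_pos: [0.34, 0.0393, 0.2248]
tcp_rot: [180.0, -0.0, 166.4]
wrist_force: [-0.5, -0.1, -0.4]
opening: 0.0852
```

```bash
python3 - <<'E'
from h import *
o=get_obs(); print({k:o[k] for k in('time','ee_pos','wrist_force','qd')})
t=camera('top')[:,:,::-1];s=camera('scene')[:,:,::-1]
a=cv2.resize(t[140:230,140:270],None,fx=4,fy=4); b=cv2.resize(t[150:230,395:495],None,fx=4,fy=4)
c=cv2.resize(s[40:180,180:320],None,fx=4,fy=4)[:, :]
cv2.imwrite('pics/f1.png',np.vstack([a[:,:400],b[:240]]) if 0 else a); cv2.imwrite('pics/f2.png',c); cv2.imwrite('pics/f3.png',b)
E
```

```text
{'time': 14.1167, 'ee_pos': array([0.34003966, 0.03932667, 0.22475734]), 'wrist_force': array([-0.51571579, -0.05713605, -0.42456338]), 'qd': array([ 0.8220811 , -0.11592032, -0.21481203, -0.01657523,  0.00539175,
       -0.29240329])}
```

View pics/f1.png

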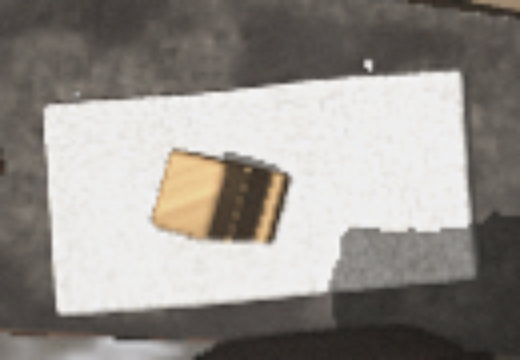

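View pics/f2.png

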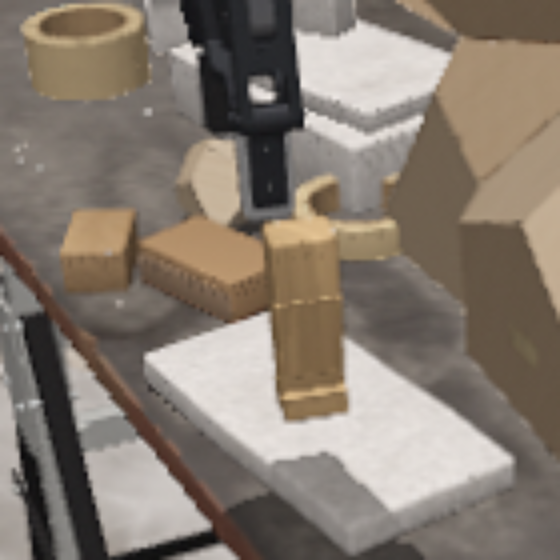

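View pics/f3.png

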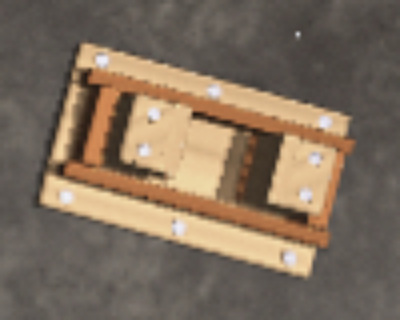

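The wedge stands upright on the slab, clear of its edges, and both cheeks are back. One upright check on the head's top before I hand in.

```bash
python3 - <<'E'
from h import *
T=cam('top')
P=cast(T,[(140+172/4,140+150/4),(140+226/4,140+160/4),(140+211/4,140+238/4),(140+153/4,140+227/4)],.144)
c=P.mean(0);print(c,[np.linalg.norm(P[i]-P[i-1]) for i in range(4)])
a=np.radians(6.5);d=c[:2]-[.447,.22];print('slab frame',d@[np.cos(a),np.sin(a)],d@[-np.sin(a),np.cos(a)])
job_done()
E
```

```text
[0.43963818 0.21450424 0.144     ] [np.float64(0.038484657984639216), np.float64(0.027219196287240476), np.float64(0.038460535385184375), np.float64(0.029235206629085082)]
slab frame -0.007936633370290628 -0.004627047264703635
the job is handed in; nothing more can be done
```

The wedge is out of the jig and standing on the foam slab, released, and I have handed the job in. It took about 14 s on the robot's clock; `job_done()` gives no verdict.

I gripped the wedge by its head at 60 N and pulled it to the +y cheek, then to the -y cheek. I brought it back to the middle, where it slid up free. I crossed at about x = 0.40, lowered it until the slab took about 5 N, opened the gripper and moved away.

**Last checks**
- **Wedge position:** the final top view puts the head's centre at (0.440, 0.215), about 8 mm and 5 mm from the slab's centre.
- **Upright:** that is within about 4 mm of the release position (0.440, 0.219), so any lean is about 2 degrees at most.
- **Height:** the tool stopped at 0.105 m, which matches the slab's 24 mm top.
- **Cheeks:** both are clearly pushed back in the last top view. Their final shifts were only judged by eye; the one measurement, partway through the first pull, was about 6.6 mm.
- **Robot:** the gripper is clear of everything, and the wrist force is under 1 N.

**Less certain:** the lower scene-view corners of the jig and slab did not match the top view closely (sizes or positions off by up to about 30 mm at one slab corner, where I read the edge roughly). I relied on the top and wrist views, which agreed to within about 3 mm, except about 6 mm at one slab corner.

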